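# Lock the food slicer's carriage with its ball-lock pin

## Task

Park the food slicer for cleaning: slide its carriage until the hole in the carriage's tongue lies in line with the holes of the clevis at the slicer's end, then take the ball-lock pin from its wooden holder, stand it in the clevis hole and, pressing the button on its head, push it down gently until its shoulder sits fully home on the clevis; let the button come back up so that the balls lock. Never force the pin, and do not disturb the other things on the counter.

Things in the scene. Friction and masses are not known exactly. Their poses are not given: they have to be found in the camera images.
- slicer: Food slicer, fixed: white base 240 x 300 mm (x, y), 30 mm high; motor housing and round blade on its +x half, to 0.23 m high. Origin: centre of the underside, z up. The carriage slides along its y. At its -y end stands the clevis, an aluminium fork of two level plates (44 x 34 mm) one above the other, joined by a web at their -y edge and clamped in a slotted foot.
- clevis_hole (a point): NOMINAL centre of the vertical hole's mouth on the clevis' top, 73 mm up; axes as slicer. The clevis is clamped up to 12 mm off this point, either way along the slicer's x (not measured: look or feel; y and height are true). Downwards: plate 10 mm, gap 1, tongue 8 (once slid in), gap 1, plate 8 (28 in all), 33 free. Hole 11.2 mm wide, 0.8 chamfer. Slicer no higher within 65.
- carriage (a joint): Slide of the carriage, m, growing towards the clevis (slicer's -y), end stop at 0.093. The hole in its tongue (flat steel bar that enters the fork), a slot 39 mm along x by 12 mm along y, is in line with the clevis hole, wherever that is clamped, at 0.085, without a stop or click. It stays where left (friction 1.2 N); the pin's cone can draw it the last 1.5 mm.
- carriage_grip (a point): Centre of the carriage's upright black round grip, 22 mm across, 38 mm high, its top 19 mm above this point. Free for 45 mm either way along y and 60 mm along x. Axes as slicer; moves with the carriage.
- pin_head (a point): Centre of the steel pin's dark knob (26 mm across, 16 high); z along the pin, up. The shoulder's underside (disc 24 mm across, neck 14 mm above it) is 24 mm below; the button's top is 14 mm above. Shank below the shoulder: 10 mm thick, 48 long, the last 4 a cone to 8.4 mm. Starts upright in a wooden block 50 x 50 mm, 62 high (17 mm hole), shoulder resting on it. 0.11 kg.
- pin_button (a joint): Button on the knob's top, 14 mm across, m: 0 up, 0.005 fully down; 2.5 N starts it, 7.5 N at the bottom, springs back. It works four balls 29.5 to 33.5 mm below the shoulder: up = out by 2 mm, flush from 0.003 on. With the button up they do not pass the hole: in the clevis the pin stops and stands with its shoulder 33.5 mm above the clevis, its tip in the tongue. They may catch lightly at each plate.
- mug: White mug, 80 mm across, 90 mm high, origin under its centre. Bystander.
- mill: Wooden pepper mill, 54 mm across, 152 mm high, origin under its centre. Bystander.
- jar: Glass jar with steel lid, 70 mm across, 100 mm high, origin under its centre. Bystander.
- spoon: Wooden spoon lying flat, origin near its middle, long axis x. Bystander.
- oil: Green oil bottle, 60 mm across, 200 mm high, origin under its centre. Bystander.
- butter: White butter dish, 160 x 100 x 50 mm, origin under its centre. Bystander.
Things that resemble listed ones, but are neither listed nor needed, are in the scene too. Leave any pink look-alike of the part that bears pin_head alone.

How it is judged:
On the way, in this order (a step that is already met when the one before it is completed fails the run):
1. the carriage is slid until the tongue's hole is in line with the clevis hole (value of joint carriage between 0.081 and 0.089 m), for 0.2 s.
2. the pin is pushed down through the holes until its shoulder is home on the clevis (z of pin_head in the frame of clevis_hole between 0.021 and 0.026 m and horizontal distance between pin_head and clevis_hole below 0.015 m), for 0.1 s.
At the end, for the whole second after the job is handed in: The pin stands upright in the clevis, through the tongue: shoulder within 2 mm of the clevis top, axis within 15 mm of the nominal hole point, button up (under 1 mm down) so the balls are out below; the carriage within 3 mm of its in-line place (0.085); the pin at rest and let go (all of step 2 and value of joint carriage between 0.082 and 0.088 m and value of joint pin_button below 0.001 m and angle between pin_head's own z axis and vertical below 0.08 rad and linear speed of pin below 0.02 m/s); the robot touches nothing.
It fails at once if the pin is forced: more than 40 N between the pin and the slicer (contact force between pin and slicer above 40 N).
It fails at once if the mug, pepper mill, jar, spoon, oil bottle or butter dish is moved by more than 30 mm (distance of any of mug, mill, jar, spoon, oil, butter from where it was at the start of the episode above 0.03 m).
It also fails if it takes over 72 s, if anything falls off the work surface, if the arm or the gripper's body presses on something with over 40 N, if the wrist force passes 120 N, or if a joint passes its speed limit or range.

## Robot

A 7-joint arm with a two-finger parallel gripper is mounted at the origin on the work surface. World frame = base frame: x ahead of the robot, y to its left, z up, the work surface at z = 0. Lengths are in m, angles in rad, forces in N, time in s.
With the tool pointing down it reaches from about 0.425 to 0.95 m from the base axis. Payload 16.7 kg.
Tool frame: the origin (TCP) lies at the very end of the fingers, on their centre line; the grasp point (between the pads) lies 19 mm behind it; z points along the fingers, y is the line along which they close (so a half turn about z gives the same grasp; the last joint's range is limited). The gripper opens to 94 mm and grips with 3 to 60 N. Pads are 16 mm wide; open, the fingers measure 119 mm over their backs; the gripper's body (75 mm by 177 mm) begins 78 mm behind the grasp point.
Start: joints at [1.03, 0.426, 0.074, 1.606, -0.034, 1.111, -0.067], TCP at [0.257, -0.624, 0.205] pointing down, gripper open.
Joint ranges: [-2.85, 2.85], [-0.5, 2.14], [-1.23, 1.37], [0.21, 2.46], [-1.02, 4.16], [0.16, 2.05], [-2.73, 2.73]. Speed limits (rad/s): [1.89, 1.89, 2.39, 2.39, 3.01, 3.01, 3.01].

## Interface

Orientations are given as [roll, pitch, yaw] about the fixed x, y, z axes, in that order (R = Rz(yaw) Ry(pitch) Rx(roll)).
In Python, from bench import manip, optics, workorder gives the robot as it stands.
- The arm moves only by the shell command python3 -m handwheel 'ROWS' [FORCE]. ROWS is a JSON object of lists of equal length, an entry for each row: "slide": the shift along the tool's x, y, z in m, a list of three; "yaw": the turn about the tool's z in degrees; "claw": the opening, from 0 (shut) to 1 (fully open). In form: {"slide": [[dx, dy, dz], ...], "yaw": [yaw, ...], "claw": [claw, ...]}. A call has 1 to 5 rows; each row is the pose to reach, as a shift and turn from the pose commanded when the call began, along the tool's axes at that moment; what a row does not reach only later rows make up. A row lasts 1/8 s, in which the tool goes at most 62.5 mm and 10.7 degrees, less where a joint would pass 70% of its speed; a pose out of reach is approached as far as the arm can. A call with a gripper value outside its range is refused whole. The fingers move at their own pace and stop on an object; FORCE is the grip in N (left out, the last holds). Time passes only in rows, so rows that repeat a pose let the fingers close. It gives the time, the measured TCP pose, the force, the opening and the grip force at its end, in the units of the state.
- manip.get_obs(): the state, without advancing time (a new reading comes with each control period).
- optics.snapshot(name): name is "side" or "top" or "wrist"; returns a dict with "frame" (480x640x3 uint8, red, green, blue), "depth" (480x640 float32, m along the optical axis (not along the pixel's ray), 0 where there is no reading), "fx", "fy", "cx", "cy" (pixels), "R" (3x3) and "t" (3): a world point X has camera coordinates R X + t; the wrist camera has in their place "T_tool_cam" (4x4, takes a point from camera to tool coordinates, whose origin is the TCP and whose axes are the flange's). Camera axes: x right, y down, z forward; pixel columns grow to the right and rows downward; lengths in m; the calibration is good to about 2 mm. The wrist camera is an equidistant fisheye: a pixel r from the principal point sees the ray r / f radians off the axis. A picture is of the moment at which its call begins: read the wrist's pose just before it.
- workorder.hand_in(): hands the job in; it is judged then, once.
The state is a dict: "t": time; "joints": joint angles; "qd": joint speeds; "joint_torque": joint torques, N m; "eef_pos": TCP position; "ee_rot": TCP orientation; "force": force on the tool from outside, world axes, zero at the start; "ft_torque": the same for the moment, N m; "grip_width": finger opening in m; "grasp_force": force on a finger pad.
Only numpy, scipy, OpenCV 4.12 (cv2) and the standard library are available. Lean on these libraries where they do the work, as an engineer would, in place of code of your own. Each camera call takes 0.05 s, during which the arm holds its last target. There are 200 camera calls.

## Working session

There is one attempt and no reset: what is moved stays moved. The work goes in short steps, Python scripts to look and compute and a shell command to move; the robot and the scene stay as the last step left them, time stands still between calls to the robot, and variables do not carry over. Pictures are saved under pics/ and viewed, at most 10 in all, crops included, and the job is handed in when it is done.

```bash
mkdir -p pics
cat > h.py <<'E'
import numpy as np, cv2
from bench import manip, optics
from scipy.spatial.transform import Rotation as Ro
def snap(n,f=None):
    o=manip.get_obs(); s=optics.snapshot(n); s['obs']=o
    if f: cv2.imwrite('pics/'+f,s['frame'][:,:,::-1])
    return s
def ray(s,u,v):
    "origin, direction in world"
    if 'R' in s:
        d=np.array([(u-s['cx'])/s['fx'],(v-s['cy'])/s['fy'],1.]); R=np.array(s['R']).T
        return -R@np.array(s['t']), R@d
    a=np.array([(u-s['cx'])/s['fx'],(v-s['cy'])/s['fy']]); r=np.hypot(*a)
    d=np.r_[a/max(r,1e-9)*np.sin(r),np.cos(r)]
    T=np.array(s['T_tool_cam']); W=Ro.from_euler('xyz',s['obs']['ee_rot']).as_matrix()
    return W@T[:3,3]+s['obs']['eef_pos'], W@T[:3,:3]@d
def onz(s,u,v,z):
    o,d=ray(s,u,v); return o+d*(z-o[2])/d[2]
def dep(s,u,v):
    o,d=ray(s,u,v); return o+d*s['depth'][int(v),int(u)]
E
python3 - <<'E'
from h import *
print(manip.get_obs())
a=snap('side','side.png');b=snap('top','top.png')
cv2.imwrite('pics/st.png',np.vstack([a['frame'],b['frame']])[:,:,::-1][:, :])
for s in(a,b): print(-np.array(s['R']).T@s['t'],s['fx'],s['R'])
E
```

```text
{'t': 0.0, 'joints': array([ 1.03052479,  0.42672232,  0.07387228,  1.60659502, -0.03410008,
        1.11079812, -0.06705328]), 'qd': array([-1.30064041e-03,  4.24054566e-04, -1.50557787e-03, -2.60806658e-05,
       -1.04017261e-03,  5.07821148e-04, -5.90119689e-04]), 'joint_torque': array([-4.38823545e-04, -9.35821438e+01,  3.66644673e+00, -4.54194689e+01,
       -4.88496129e-02,  2.02732621e-02,  1.41174755e-04]), 'eef_pos': array([ 0.25690322, -0.6237329 ,  0.20478801]), 'ee_rot': array([-3.14033394e+00,  1.01282168e-04,  3.90767507e-01]), 'force': array([0.89882022, 0.06658543, 0.40251888]), 'ft_torque': array([ 0.07473605, -0.01351013,  0.02764183]), 'grasp_force': 0.0, 'grip_width': 0.09421707180612901}
[ 0.3908979  -0.98469775  0.88910594] 587.6850074006521 [[ 0.98093139 -0.19391011 -0.01313317]
 [-0.13303217 -0.62063288 -0.77273364]
 [ 0.14168999  0.75974581 -0.63459455]]
[ 0.49349855 -0.04409619  1.58802834] 565.3961060200152 [[-0.01323354 -0.99968798 -0.02118545]
 [-0.99935913  0.01392799 -0.0329749 ]
 [ 0.03325968  0.02073549 -0.99923162]]
```

View pics/side.png

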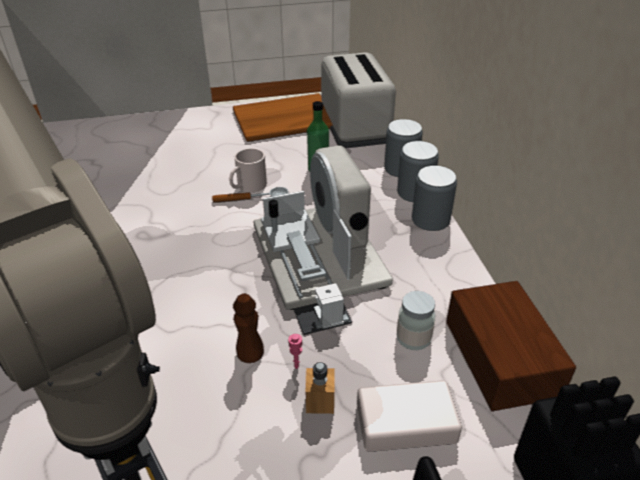

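View pics/top.png

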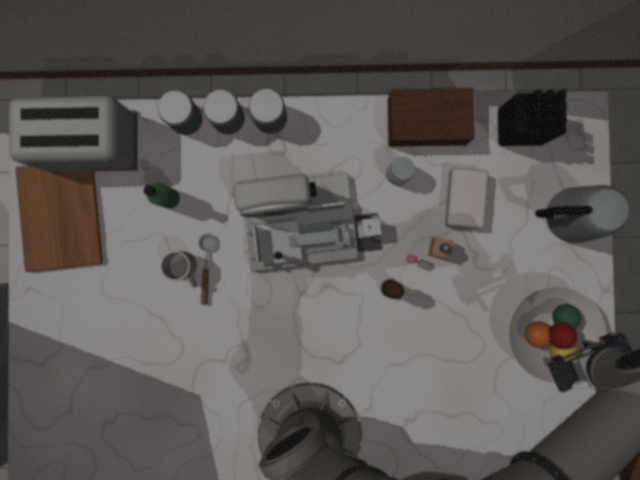

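The top view shows the base at about x 247-358 and the clevis at (369,232). The black grip is at (278,255), the wooden block with the dark-knobbed pin at (441,247), and the pink look-alike at (412,258). The pin I want is the dark one in the wooden block, because that one fits the description. I'll confirm it in a crop while measuring.

Run:
```python
from h import *
np.set_printoptions(precision=4,suppress=True)
a=snap('side');b=snap('top')
A=cv2.resize(a['frame'][150:430,210:450],None,fx=2,fy=2,interpolation=3)
B=cv2.resize(b['frame'][165:295,225:465],None,fx=3.3,fy=3.3,interpolation=3)[:,:480*1]
A=cv2.resize(a['frame'][170:420,210:460],(400,400),interpolation=3)
B=cv2.resize(b['frame'][170:290,300:460][:, :],(400,300),interpolation=3); C=cv2.resize(b['frame'][170:290,230:390],(400,300),interpolation=3)
im=np.zeros((600,800,3),np.uint8);im[:400,:400]=A;im[:300,400:]=B;im[300:,400:]=C
cv2.imwrite('pics/crop.png',im[:,:,::-1])
for n,(u,v) in dict(clevis=(369,232),pin=(446,248),block=(436,245),grip=(278,255),base1=(340,185),base2=(350,185),pink=(412,258)).items(): print(n,dep(b,u,v))
for n,(u,v) in dict(pin=(320,367),grip=(273,203),clevis=(329,290)).items(): print(n,dep(a,u,v))
```

```text
clevis [ 0.5579 -0.1694  0.068 ]
pin [ 0.5118 -0.3678  0.0979]
block [ 0.5207 -0.3492  0.0611]
grip [0.4992 0.0709 0.1331]
base1 [ 0.691  -0.0948  0.0267]
base2 [ 0.6946 -0.1241 -0.005 ]
pink [ 0.4867 -0.2818  0.0764]
pin [ 0.5138 -0.3707  0.1008]
grip [0.4993 0.0704 0.1304]
clevis [ 0.5746 -0.1643  0.0714]
```

View pics/crop.png

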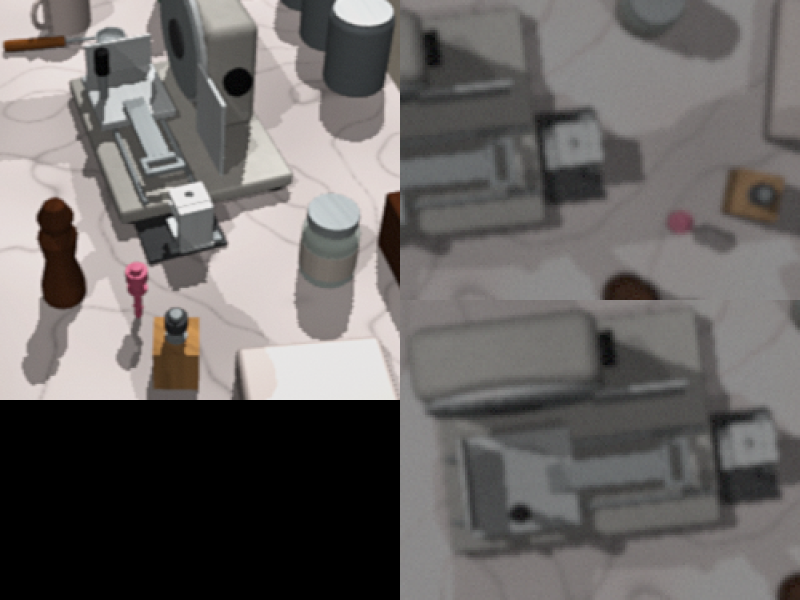

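The crop confirms it: the steel pin with the dark knob stands in the wooden block, and the pink one is the decoy beside it. The clevis hole shows near crop pixel (574,142), which is top-view pixel (369.6,226.8). Next I'll rise and take a close look.

```bash
python3 - <<'E'
from h import *
b=snap('top')
P=lambda u,v,z:onz(b,u,v,z)
e=P(348.8,173.2,.03)-P(357.2,260.8,.03);print('yaw',np.degrees(np.arctan2(e[1],e[0])),np.linalg.norm(e))
print('hole',P(369.6,226.8,.073),'slot',P(343.2,236,.06))
E
python3 -m handwheel '{"slide":[[0,0,-0.06],[0.05,-0.03,-0.12],[0.11,-0.07,-0.12],[0.16,-0.11,-0.12],[0.21,-0.14,-0.12]],"yaw":[0,5,10,17,17],"claw":[1,1,1,1,1]}'
```

```text
yaw 4.56121293541622 0.24300118819037836
hole [ 0.57161493 -0.17081149  0.073     ] slot [ 0.54842528 -0.10030852  0.06      ]
t: 0.88
eef_pos: [0.3858, -0.4314, 0.3256]
ee_rot: [3.141, -0.0, 0.092]
force: [0.7, -0.3, -0.3]
grip_width: 0.0942
grasp_force: 0.0
```

```bash
python3 -m handwheel '{"slide":[[0.03,-0.05,0],[0.06,-0.10,0],[0.10,-0.16,0],[0.13,-0.21,0],[0.156,-0.25,0]],"yaw":[0,0,0,0,0],"claw":[1,1,1,1,0.6]}'
python3 -m handwheel '{"slide":[[0,0,0],[0,0,0]],"yaw":[0,0],"claw":[0.6,0.6]}'
python3 - <<'E'
from h import *
s=snap('wrist','w1.png');print(s['T_tool_cam'],s['fx'],s['obs']['eef_pos'],s['obs']['ee_rot'])
E
```

```text
t: 1.5
eef_pos: [0.5176, -0.1672, 0.3254]
ee_rot: [3.142, -0.0, 0.095]
force: [-0.2, -1.0, -0.1]
grip_width: 0.0873
grasp_force: 0.0
t: 1.75
eef_pos: [0.5167, -0.1701, 0.3251]
ee_rot: [3.141, 0.0, 0.094]
force: [-0.4, -1.7, -0.3]
grip_width: 0.0675
grasp_force: 0.0
[[-6.58034735e-04 -9.73100724e-01 -2.30379138e-01  6.50641399e-02]
 [ 9.99999112e-01 -3.73293079e-04 -1.27955330e-03 -1.18071544e-03]
 [ 1.15913530e-03 -2.30379775e-01  9.73100106e-01 -1.79159965e-01]
 [ 0.00000000e+00  0.00000000e+00  0.00000000e+00  1.00000000e+00]] 371.64829954431775 [ 0.51669355 -0.17011973  0.32508648] [3.14143567e+00 2.64693880e-04 9.39206001e-02]
```

View pics/w1.png

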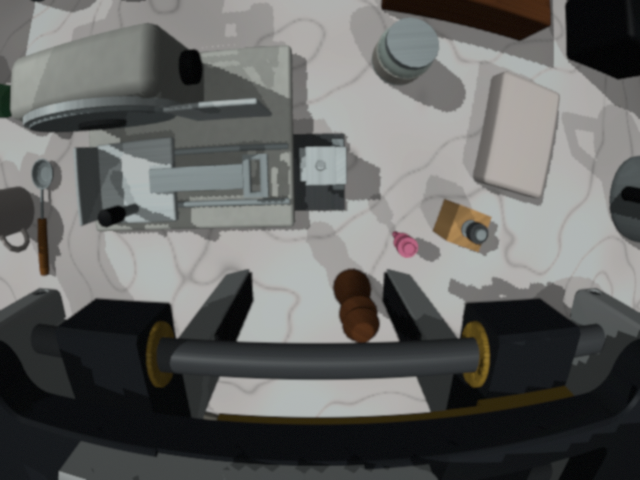

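The wrist view shows the clevis hole at (320,165), the tongue end frame with its slot at about (257,175), the grip at about (112,216) and the pin head at about (475,233).

Run:
```python
from h import *
np.set_printoptions(precision=4,suppress=True)
s=snap('wrist');b=snap('top')
for n,(u,v,z) in dict(hole=(320,165,.073),slot=(257,176,.062),button=(477,233,.1),grip=(106,219,.133),c1=(291,46,.03),c2=(293,226,.03)).items(): print(n,onz(s,u,v,z))
im=np.zeros((600,800,3),np.uint8)
def crop(i,u,v,w,h,W,H): return cv2.resize(i[v:v+h,u:u+w],(W,H),interpolation=2)
im[:300,:400]=crop(s['frame'],235,130,120,90,400,300)
im[:300,400:]=crop(s['frame'],70,175,120,90,400,300)
im[300:,:400]=crop(s['frame'],420,190,120,90,400,300)
im[300:,400:]=crop(b['frame'],240,210,80,60,400,300)
cv2.imwrite('pics/c2.png',im[:,:,::-1])
```

```text
hole [ 0.5697 -0.1671  0.073 ]
slot [ 0.5501 -0.0933  0.062 ]
button [ 0.5132 -0.3592  0.1   ]
grip [0.4974 0.0708 0.133 ]
c1 [ 0.7208 -0.1163  0.03  ]
c2 [ 0.4867 -0.1398  0.03  ]
```

View pics/c2.png

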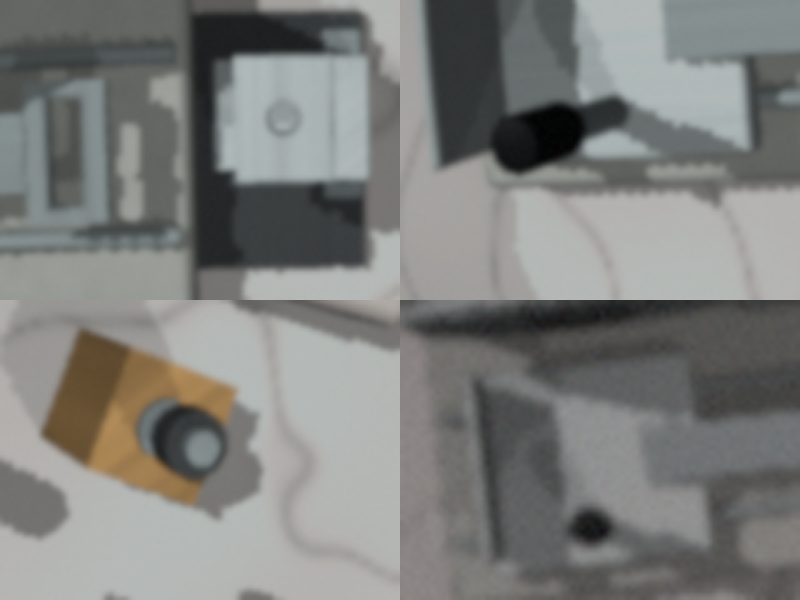

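Run:
```python
from h import *
np.set_printoptions(precision=4,suppress=True)
s=snap('wrist');b=snap('top')
g=lambda n,s,u,v,z:(print(n,onz(s,u,v,z)),onz(s,u,v,z))[1]
h=g('hole w',s,319.9,165.7,.073);sl=g('slot w',s,255.1,175.9,.062);g('button w',s,481.2,234.7,.1);gw=g('grip w',s,104.8,218.5,.133)
h2=g('hole t',b,369.6,226.8,.073);g('button t',b,446,248,.1);gt=g('grip t',b,278.2,255,.133)
a=np.radians(5.2);Y=np.array([-np.sin(a),np.cos(a),0])
print('travel',(sl-h)@Y)
o=manip.get_obs();W=Ro.from_euler('xyz',o['ee_rot']).as_matrix()
for n,p in(('w',gw),('t',gt)): print(n,W.T@(p-o['eef_pos']))
```

```text
hole w [ 0.5688 -0.1673  0.073 ]
slot w [ 0.55   -0.0912  0.062 ]
button w [ 0.5115 -0.3655  0.1   ]
grip w [0.4979 0.0723 0.133 ]
hole t [ 0.5716 -0.1708  0.073 ]
button t [ 0.5118 -0.3673  0.1   ]
grip t [0.4992 0.0704 0.133 ]
travel 0.07746542672587074
w [ 0.0038 -0.2437  0.1922]
t [ 0.0049 -0.2416  0.1922]
```

```bash
python3 -m handwheel '{"slide":[[0.001,-0.06,0],[0.002,-0.12,0],[0.003,-0.18,0],[0.004,-0.242,0],[0.004,-0.242,0]],"yaw":[0,0,0,0,0],"claw":[0.5,0.5,0.5,0.5,0.5]}'
python3 -m handwheel '{"slide":[[0,0,0.05],[0,0,0.10],[0,0,0.15],[0,0,0.16],[0,0,0.16]],"yaw":[0,0,0,0,0],"claw":[0.5,0.5,0.5,0.5,0.5]}'
python3 - <<'E'
from h import *
s=snap('wrist','w2.png');print(s['obs']['eef_pos'])
E
```

```text
t: 2.62
eef_pos: [0.4976, 0.0758, 0.3255]
ee_rot: [-3.141, -0.001, 0.1]
force: [0.9, -0.5, 0.6]
grip_width: 0.0468
grasp_force: 0.0
t: 3.25
eef_pos: [0.4987, 0.0712, 0.1659]
ee_rot: [-3.142, 0.0, 0.093]
force: [0.8, -0.3, 1.3]
grip_width: 0.0466
grasp_force: 0.0
[0.498664   0.07120663 0.16588496]
```

View pics/w2.png

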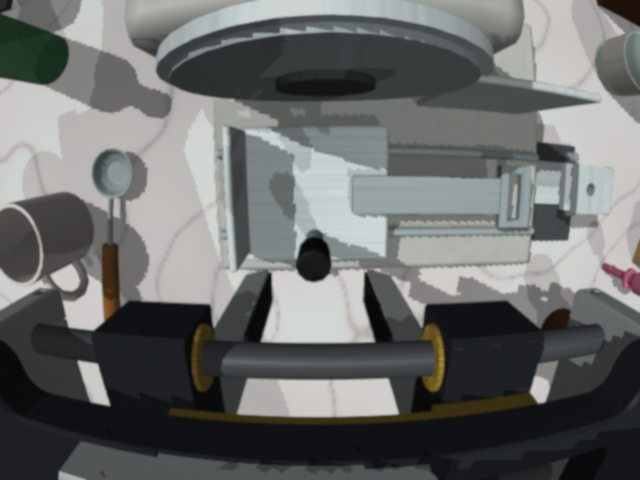

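The grip top at (314,260) lies centred between the fingers, so I'll descend and close.

```bash
python3 -c "
from h import *
s=snap('wrist');print(onz(s,314,261,.133))"
python3 -m handwheel '{"slide":[[0,0,0.03],[0,0,0.06],[0,0,0.066],[0,0,0.066],[0,0,0.066]],"yaw":[0,0,0,0,0],"claw":[0.5,0.5,0.5,0.1,0.1]}' 20
python3 -m handwheel '{"slide":[[0,0,0],[0,0,0],[0,0,0]],"yaw":[0,0,0],"claw":[0.1,0.1,0.1]}'
```

```text
[0.50151014 0.07526167 0.133     ]
t: 3.98
eef_pos: [0.4991, 0.0718, 0.1006]
ee_rot: [-3.142, -0.002, 0.094]
force: [-0.1, 0.2, -0.3]
grip_width: 0.0306
grasp_force: 0.0
t: 4.35
eef_pos: [0.4989, 0.0719, 0.1002]
ee_rot: [-3.142, -0.002, 0.094]
force: [-0.8, 0.6, 8.8]
grip_width: 0.0214
grasp_force: 20.0
```

```bash
python3 -m handwheel '{"slide":[[0,0.02,0],[0,0.045,0],[0,0.07,0],[0,0.075,0],[0,0.075,0]],"yaw":[0,0,0,0,0],"claw":[0.1,0.1,0.1,0.1,0.1]}'
python3 -m handwheel '{"slide":[[0,0.002,0],[0,0.004,0],[0,0.006,0],[0,0.006,0]],"yaw":[0,0,0,0],"claw":[0.1,0.1,0.1,0.1]}'
for i in 1 ; do python3 -m handwheel '{"slide":[[0,0.001,0],[0,0.002,0],[0,0.002,0]],"yaw":[0,0,0],"claw":[0.1,0.1,0.1]}'; done
```

```text
t: 4.97
eef_pos: [0.5071, -0.0035, 0.1002]
ee_rot: [3.141, -0.004, 0.093]
force: [7.1, -0.0, 0.6]
grip_width: 0.0216
grasp_force: 20.0
t: 5.48
eef_pos: [0.5077, -0.0088, 0.1002]
ee_rot: [-3.142, -0.004, 0.094]
force: [8.1, 0.6, 0.7]
grip_width: 0.0214
grasp_force: 20.0
t: 5.85
eef_pos: [0.5079, -0.0107, 0.1002]
ee_rot: [-3.141, -0.004, 0.094]
force: [6.8, 1.0, 0.6]
grip_width: 0.0215
grasp_force: 20.0
```

```bash
python3 -m handwheel '{"slide":[[0,0.001,0],[0,0.002,0],[0,0.002,0]],"yaw":[0,0,0],"claw":[0.1,0.1,0.1]}'
python3 -m handwheel '{"slide":[[0,0.001,0],[0,0.002,0],[0,0.002,0]],"yaw":[0,0,0],"claw":[0.1,0.1,0.1]}'
python3 -m handwheel '{"slide":[[0,0.001,0],[0,0.002,0],[0,0.002,0]],"yaw":[0,0,0],"claw":[0.1,0.1,0.1]}'
```

```text
t: 6.22
eef_pos: [0.5081, -0.0122, 0.1002]
ee_rot: [-3.141, -0.004, 0.095]
force: [5.9, 2.8, -0.0]
grip_width: 0.0221
grasp_force: 20.0
t: 6.6
eef_pos: [0.5081, -0.0123, 0.1002]
ee_rot: [-3.139, -0.004, 0.096]
force: [4.3, 14.8, 1.3]
grip_width: 0.0217
grasp_force: 20.0
t: 6.98
eef_pos: [0.5081, -0.0124, 0.1002]
ee_rot: [-3.137, -0.004, 0.097]
force: [2.2, 25.5, 1.9]
grip_width: 0.0214
grasp_force: 20.0
```

```bash
python3 -m handwheel '{"slide":[[0,-0.006,0],[0,-0.010,0],[0,-0.0124,0],[0,-0.0124,0],[0,-0.0124,0]],"yaw":[0,0,0,0,0],"claw":[0.1,0.1,0.1,0.1,0.1]}'
```

```text
t: 7.6
eef_pos: [0.5072, -0.0041, 0.1002]
ee_rot: [-3.141, -0.004, 0.094]
force: [6.2, 2.0, 0.8]
grip_width: 0.0217
grasp_force: 20.0
```

```bash
python3 -m handwheel '{"slide":[[0,0,0],[0,0,0],[0,0,0],[0,0,-0.03],[0,0,-0.08]],"yaw":[0,0,0,0,0],"claw":[0.5,0.5,0.5,0.5,0.5]}'
python3 -m handwheel '{"slide":[[0,0.02,-0.05],[0,0.04,-0.10],[0,0.10,-0.12],[0,0.16,-0.12],[0,0.16,-0.12]],"yaw":[0,0,0,0,0],"claw":[0.5,0.5,0.5,0.5,0.5]}'
python3 - <<'E'
from h import *
s=snap('wrist','w3.png');print(s['obs']['eef_pos'],s['obs']['ee_rot'])
im=cv2.resize(s['frame'][110:260,60:360],(800,400),interpolation=2);cv2.imwrite('pics/w3c.png',im[:,:,::-1])
E
```

```text
t: 8.22
eef_pos: [0.5042, -0.0046, 0.1789]
ee_rot: [-3.141, 0.003, 0.094]
force: [0.0, -0.0, 0.3]
grip_width: 0.0471
grasp_force: 0.0
t: 8.85
eef_pos: [0.5197, -0.1687, 0.2989]
ee_rot: [3.141, 0.001, 0.088]
force: [-0.2, 1.3, 0.3]
grip_width: 0.0471
grasp_force: 0.0
[ 0.51974965 -0.16870253  0.29889029] [3.14071946e+00 6.55355779e-04 8.75396929e-02]
```

View pics/w3.png

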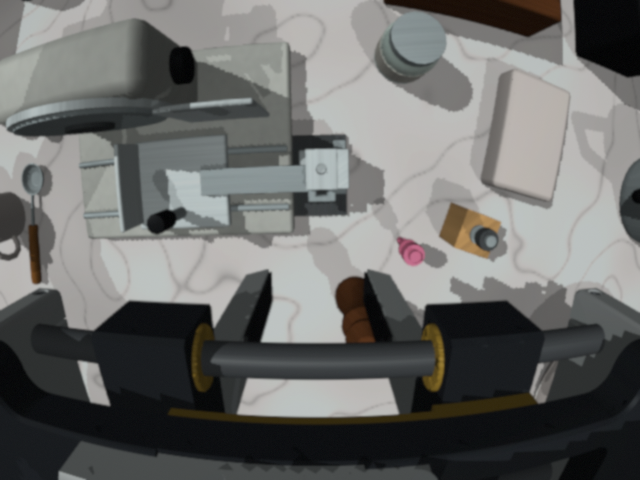

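The tongue has entered the fork. The pin head is at (487,238) and the hole at (321,169). Next I go above the pin.

```bash
python3 -m handwheel '{"slide":[[-0.006,0.05,0],[-0.013,0.11,0],[-0.02,0.17,0.03],[-0.026,0.196,0.08],[-0.026,0.196,0.12]],"yaw":[0,0,0,0,0],"claw":[0.5,0.5,0.5,0.5,0.5]}'
python3 -m handwheel '{"slide":[[0,0,0],[0,0,0]],"yaw":[0,0],"claw":[0.5,0.5]}'
python3 - <<'E'
from h import *
s=snap('wrist','w4.png');print(s['obs']['eef_pos'],s['obs']['ee_rot'])
im=cv2.resize(s['frame'][180:330,220:420],(800,600),interpolation=2);cv2.imwrite('pics/w4c.png',im[:,:,::-1])
E
```

```text
t: 9.52
eef_pos: [0.5118, -0.3627, 0.1768]
ee_rot: [-3.141, 0.001, 0.092]
force: [-0.1, 0.6, -0.4]
grip_width: 0.047
grasp_force: 0.0
t: 9.78
eef_pos: [0.5141, -0.3607, 0.1809]
ee_rot: [3.141, -0.001, 0.096]
force: [-0.1, 0.3, 0.2]
grip_width: 0.0475
grasp_force: 0.0
[ 0.51414185 -0.36069849  0.18087109] [ 3.14107166e+00 -1.49127535e-03  9.55042976e-02]
```

View pics/w4c.png

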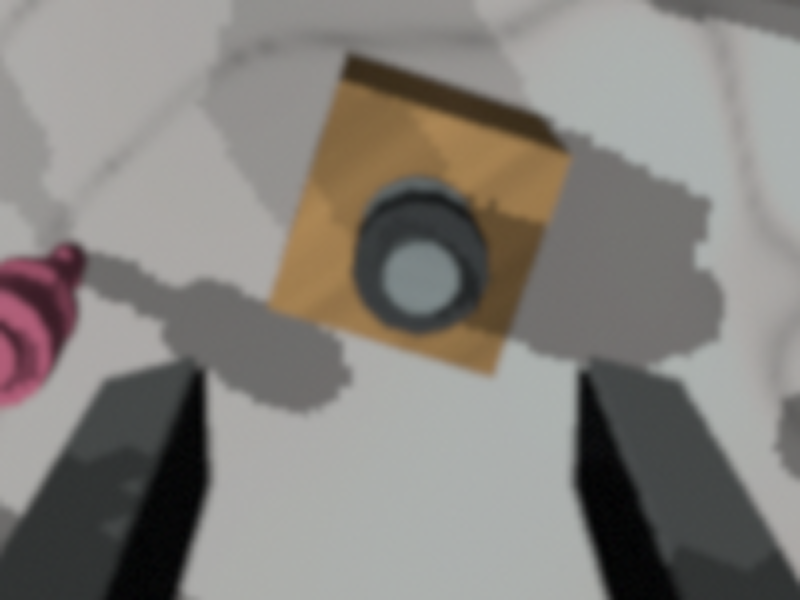

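The button is at crop pixel (421,276), which is wrist pixel (325.2,249), and it is clearly the dark steel pin.

Run:
```python
from h import *
s=snap('wrist');p=onz(s,325.2,249,.1);o=s['obs']
W=Ro.from_euler('xyz',o['ee_rot']).as_matrix()
print(p,dep(s,325,249),o['eef_pos'],W.T@(p-o['eef_pos']))
```

```text
[ 0.51257953 -0.36539458  0.1       ] [ 0.51242633 -0.36527527  0.09944868] [ 0.51432855 -0.3610451   0.18134842] [-0.00234467  0.00405618  0.08134858]
```

```bash
python3 -m handwheel '{"slide":[[-0.002,0.004,0.04],[-0.002,0.004,0.08],[-0.002,0.004,0.105],[-0.002,0.004,0.111],[-0.002,0.004,0.111]],"yaw":[0,0,0,0,0],"claw":[0.5,0.5,0.5,0.5,0.15]}' 25
python3 -m handwheel '{"slide":[[0,0,0],[0,0,0],[0,0,0],[0,0,0]],"yaw":[0,0,0,0],"claw":[0.15,0.15,0.15,0.15]}'
python3 -m handwheel '{"slide":[[0,0,-0.02],[0,0,-0.06],[0,0,-0.10],[0,0,-0.12],[0,0,-0.12]],"yaw":[0,0,0,0,0],"claw":[0.15,0.15,0.15,0.15,0.15]}'
```

```text
t: 10.5
eef_pos: [0.5121, -0.3658, 0.0694]
ee_rot: [3.141, -0.001, 0.094]
force: [-0.2, 0.2, 0.8]
grip_width: 0.0402
grasp_force: 0.0
t: 11.0
eef_pos: [0.5121, -0.3661, 0.0695]
ee_rot: [3.14, -0.002, 0.094]
force: [-0.5, -0.6, 7.9]
grip_width: 0.0254
grasp_force: 25.0
t: 11.62
eef_pos: [0.5121, -0.3661, 0.1908]
ee_rot: [3.139, -0.003, 0.094]
force: [0.1, -0.2, -0.5]
grip_width: 0.0259
grasp_force: 25.0
```

```bash
python3 -m handwheel '{"slide":[[0.007,-0.035,0],[0.015,-0.08,0],[0.024,-0.13,0],[0.032,-0.175,0],[0.0364,-0.1945,0]],"yaw":[0,0,0,0,0],"claw":[0.15,0.15,0.15,0.15,0.15]}'
python3 -m handwheel '{"slide":[[0,0,0.02],[0,0,0.03],[0,0,0.03]],"yaw":[0,0,0],"claw":[0.15,0.15,0.15]}'
python3 - <<'E'
from h import *
s=snap('wrist','w5.png');print(s['obs']['eef_pos'],s['obs']['ee_rot'])
im=cv2.resize(s['frame'][140:290,220:420],(800,600),interpolation=2);cv2.imwrite('pics/w5c.png',im[:,:,::-1])
E
```

```text
t: 12.25
eef_pos: [0.529, -0.1655, 0.1876]
ee_rot: [-3.141, 0.001, 0.097]
force: [-0.1, -0.6, -1.7]
grip_width: 0.0252
grasp_force: 25.0
t: 12.62
eef_pos: [0.5286, -0.1687, 0.1572]
ee_rot: [-3.141, 0.002, 0.094]
force: [0.4, 0.1, -0.8]
grip_width: 0.0252
grasp_force: 25.0
[ 0.52858131 -0.1687047   0.15720591] [-3.14086036e+00  1.88016023e-03  9.35933815e-02]
```

View pics/w5c.png

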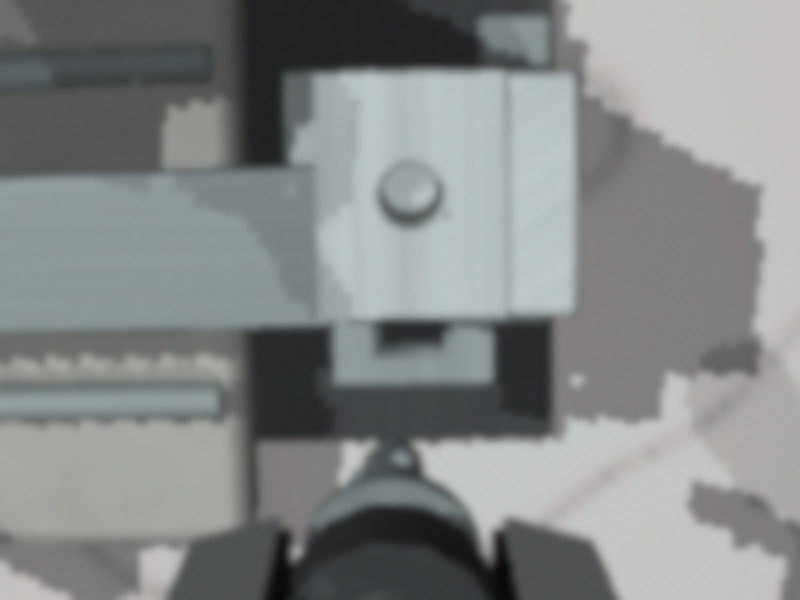

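The hole mouth is at crop pixel (410,193), which is wrist pixel (322.5,188.2). The tongue's slot end at (411,335) is in line with it. Now I work out the shift and check the held pin's projection.

Run:
```python
from h import *
np.set_printoptions(precision=4,suppress=True)
s=snap('wrist','w6.png');o=s['obs'];W=Ro.from_euler('xyz',o['ee_rot']).as_matrix()
g=cv2.cvtColor(s['frame'],cv2.COLOR_RGB2GRAY)
p=onz(s,322.5,188.2,.073);print('hole',p,dep(s,312,205),'tool',W.T@(p-o['eef_pos']))
Ti=np.linalg.inv(s['T_tool_cam'])
for n,z in(('tip',.0555),('shoulder',.0075),('button',-.0305)):
    c=Ti[:3,:3]@np.array([0,0,z])+Ti[:3,3];r=np.hypot(c[0],c[1]);th=np.arctan2(r,c[2])
    print(n,s['cx']+s['fx']*th*c[0]/r,s['cy']+s['fy']*th*c[1]/r)
# button blob
sub=g[260:345,280:365];m=(sub>95).astype(np.uint8)
k,l,st,ce=cv2.connectedComponentsWithStats(m)
for i in range(1,k):
    if st[i,4]>40: print(st[i]+np.array([280,260,0,0,0]),ce[i]+[280,260])
```

```text
hole [ 0.5703 -0.167   0.073 ] [ 0.5576 -0.1607  0.0736] tool [0.0413 0.0021 0.0848]
tip 319.76893595736755 255.42043985515014
shoulder 320.19760762760677 279.5495397213044
button 320.69955910914456 308.22280702909273
[284 260  81  20 875] [326.2823 265.6457]
[305 293  28  26 482] [319.4461 304.5228]
[ 287  312   61   32 1301] [316.6556 331.6141]
```

```bash
python3 -m handwheel '{"slide":[[0.02,0.001,0],[0.0405,0.0023,0],[0.0405,0.0023,0.012],[0.0405,0.0023,0.024],[0.0405,0.0023,0.024]],"yaw":[0,0,0,0,0],"claw":[0.15,0.15,0.15,0.15,0.15]}'
python3 -m handwheel '{"slide":[[0,0,0],[0,0,0]],"yaw":[0,0],"claw":[0.15,0.15]}'
python3 -m handwheel '{"slide":[[0,0,0.0015],[0,0,0.003],[0,0,0.0045],[0,0,0.006],[0,0,0.006]],"yaw":[0,0,0,0,0],"claw":[0.15,0.15,0.15,0.15,0.15]}'
```

```text
t: 13.35
eef_pos: [0.5685, -0.1671, 0.1329]
ee_rot: [-3.141, 0.002, 0.094]
force: [-0.3, -0.6, -1.8]
grip_width: 0.0256
grasp_force: 25.0
t: 13.6
eef_pos: [0.5699, -0.1672, 0.1346]
ee_rot: [3.141, -0.001, 0.094]
force: [-0.3, -0.6, -0.8]
grip_width: 0.0253
grasp_force: 25.0
t: 14.22
eef_pos: [0.5697, -0.1671, 0.128]
ee_rot: [-3.142, 0.0, 0.094]
force: [1.0, -0.0, -0.6]
grip_width: 0.0251
grasp_force: 25.0
```

```bash
python3 -m handwheel '{"slide":[[0,0,0.001],[0,0,0.002],[0,0,0.002]],"yaw":[0,0,0],"claw":[0.15,0.15,0.15]}'
python3 -m handwheel '{"slide":[[0,0,0.001],[0,0,0.002],[0,0,0.002]],"yaw":[0,0,0],"claw":[0.15,0.15,0.15]}'
```

```text
t: 14.6
eef_pos: [0.5698, -0.1671, 0.1261]
ee_rot: [-3.142, 0.0, 0.094]
force: [0.0, -0.3, -1.2]
grip_width: 0.0255
grasp_force: 25.0
t: 14.98
eef_pos: [0.5698, -0.1671, 0.124]
ee_rot: [-3.142, 0.0, 0.094]
force: [-0.2, -1.7, -1.5]
grip_width: 0.0255
grasp_force: 25.0
```

The tip is in the hole with no contact force, so I keep lowering gently.

```bash
python3 -m handwheel '{"slide":[[0,0,0.0015],[0,0,0.003],[0,0,0.0045],[0,0,0.006],[0,0,0.006]],"yaw":[0,0,0,0,0],"claw":[0.15,0.15,0.15,0.15,0.15]}'
python3 -m handwheel '{"slide":[[0,0,0.001],[0,0,0.002],[0,0,0.002]],"yaw":[0,0,0],"claw":[0.15,0.15,0.15]}'
```

```text
t: 15.6
eef_pos: [0.5697, -0.167, 0.118]
ee_rot: [-3.141, 0.0, 0.094]
force: [-0.5, -0.8, -1.9]
grip_width: 0.0249
grasp_force: 25.0
t: 15.98
eef_pos: [0.5698, -0.1671, 0.116]
ee_rot: [-3.142, 0.0, 0.094]
force: [0.4, -1.3, -1.4]
grip_width: 0.0251
grasp_force: 25.0
```

```bash
python3 -m handwheel '{"slide":[[0,0,0.001],[0,0,0.002],[0,0,0.002]],"yaw":[0,0,0],"claw":[0.15,0.15,0.15]}'
python3 -m handwheel '{"slide":[[0,0,0.001],[0,0,0.001]],"yaw":[0,0],"claw":[0.15,0.15]}'
```

```text
t: 16.35
eef_pos: [0.5698, -0.167, 0.114]
ee_rot: [-3.142, 0.0, 0.094]
force: [-0.4, -0.8, -2.0]
grip_width: 0.0253
grasp_force: 25.0
t: 16.6
eef_pos: [0.5703, -0.1671, 0.1136]
ee_rot: [3.141, -0.001, 0.094]
force: [-1.1, -1.6, 5.7]
grip_width: 0.0253
grasp_force: 25.0
```

The balls rest on the mouth at the expected height. I release, rise, close the fingers and check the result by depth and colour.

```bash
python3 -m handwheel '{"slide":[[0,0,-0.0005],[0,0,-0.0005],[0,0,-0.0005],[0,0,-0.0005],[0,0,-0.0005]],"yaw":[0,0,0,0,0],"claw":[0.2,0.3,0.45,0.45,0.45]}'
python3 -m handwheel '{"slide":[[0,0,-0.01],[0,0,-0.03],[0,0,-0.055],[0,0,-0.07],[0,0,-0.07]],"yaw":[0,0,0,0,0],"claw":[0.45,0.45,0.45,0.45,0.45]}'
python3 -m handwheel '{"slide":[[0,0,0],[0,0,0]],"yaw":[0,0],"claw":[0.45,0.45]}'
python3 - <<'E'
from h import *
s=snap('wrist');print(s['obs']['eef_pos'],s['obs']['ee_rot'])
im=cv2.resize(s['frame'][160:310,220:420],(800,600),interpolation=2);cv2.imwrite('pics/w7c.png',im[:,:,::-1])
E
```

```text
t: 17.23
eef_pos: [0.5698, -0.167, 0.1136]
ee_rot: [-3.141, 0.0, 0.094]
force: [0.6, -0.7, -0.2]
grip_width: 0.0423
grasp_force: 0.0
t: 17.85
eef_pos: [0.5704, -0.1672, 0.1848]
ee_rot: [3.141, -0.002, 0.094]
force: [0.1, -0.5, -0.5]
grip_width: 0.0421
grasp_force: 0.0
t: 18.1
eef_pos: [0.5694, -0.1669, 0.1827]
ee_rot: [-3.141, 0.001, 0.094]
force: [0.3, 0.7, -0.0]
grip_width: 0.0418
grasp_force: 0.0
[ 0.56937593 -0.16693823  0.18273881] [-3.14107684e+00  1.33653682e-03  9.41225727e-02]
```

View pics/w7c.png

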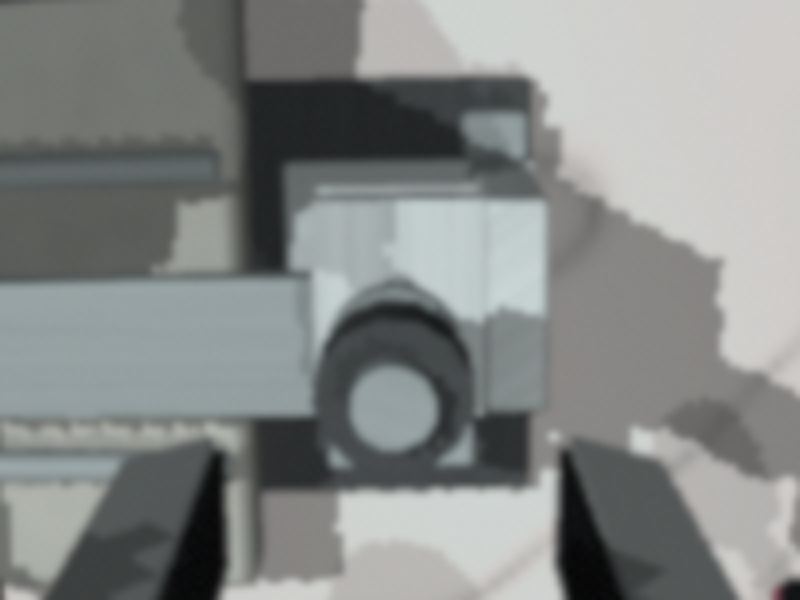

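The pin stands in the clevis with its button at crop pixel (393,408), which is wrist pixel (318.2,262). That was the last picture I can view.

```bash
python3 - <<'E'
from h import *
s=snap('wrist');o=s['obs'];W=Ro.from_euler('xyz',o['ee_rot']).as_matrix()
p=onz(s,318.2,262,.1445);print(p,dep(s,318,262),dep(s,312,262),dep(s,324,262),W.T@(p-o['eef_pos']))
E
python3 -m handwheel '{"slide":[[0,0,0],[0,0,0],[0,0,0],[0,0,0],[0,0,0]],"yaw":[0,0,0,0,0],"claw":[0,0,0,0,0]}' 25
```

```text
[ 0.56993287 -0.16583972  0.1445    ] [ 0.57033356 -0.16567995  0.14589055] [ 0.56985745 -0.16206338  0.14544046] [ 0.57017707 -0.1693761   0.14420729] [ 0.00059001 -0.00104035  0.03834652]
t: 18.82
eef_pos: [0.5699, -0.167, 0.1837]
ee_rot: [-3.142, -0.0, 0.094]
force: [0.0, -0.1, 0.1]
grip_width: 0.0005
grasp_force: 0.0
```

```bash
python3 -m handwheel '{"slide":[[0,-0.0005,0.015],[0,-0.0005,0.03],[0,-0.0005,0.036],[0,-0.0005,0.036]],"yaw":[0,0,0,0],"claw":[0,0,0,0]}'
python3 -m handwheel '{"slide":[[0,0,0.001],[0,0,0.002],[0,0,0.003],[0,0,0.003]],"yaw":[0,0,0,0],"claw":[0,0,0,0]}'
python3 -m handwheel '{"slide":[[0,0,0.001],[0,0,0.002],[0,0,0.002]],"yaw":[0,0,0],"claw":[0,0,0]}'
```

```text
t: 19.32
eef_pos: [0.5695, -0.1664, 0.1469]
ee_rot: [-3.141, 0.001, 0.094]
force: [0.5, -0.5, 0.5]
grip_width: 0.0005
grasp_force: 0.0
t: 19.82
eef_pos: [0.5699, -0.1666, 0.1448]
ee_rot: [3.142, -0.0, 0.094]
force: [-0.5, -0.6, -0.3]
grip_width: 0.0006
grasp_force: 0.3
t: 20.2
eef_pos: [0.5701, -0.1666, 0.1429]
ee_rot: [3.141, -0.001, 0.094]
force: [0.1, -0.1, 4.1]
grip_width: 0.0005
grasp_force: 2.3
```

```bash
for i in 1; do python3 -m handwheel '{"slide":[[0,0,0.001],[0,0,0.001]],"yaw":[0,0],"claw":[0,0]}'; done | grep -E "eef|^force"
python3 -m handwheel '{"slide":[[0,0,0.001],[0,0,0.001]],"yaw":[0,0],"claw":[0,0]}'| grep -E "eef|^force"
python3 -m handwheel '{"slide":[[0,0,0.001],[0,0,0.001]],"yaw":[0,0],"claw":[0,0]}'| grep -E "eef|^force"
python3 -m handwheel '{"slide":[[0,0,0.001],[0,0,0.001]],"yaw":[0,0],"claw":[0,0]}'| grep -E "eef|^force"
```

```text
eef_pos: [0.57, -0.1666, 0.1419]
force: [-0.6, 0.3, 5.6]
eef_pos: [0.5697, -0.1665, 0.1405]
force: [0.3, -0.2, -1.6]
eef_pos: [0.5696, -0.1665, 0.1393]
force: [-0.0, 0.3, -0.5]
eef_pos: [0.5697, -0.1666, 0.1385]
force: [-0.5, 0.5, -0.3]
```

The balls passed and the pin dropped. I follow it down in small steps, watching the force.

```bash
f(){ grep -E "eef|^force"; }
python3 -m handwheel '{"slide":[[0,0,0.001],[0,0,0.002],[0,0,0.003],[0,0,0.003]],"yaw":[0,0,0,0],"claw":[0,0,0,0]}'|f
python3 -m handwheel '{"slide":[[0,0,0.001],[0,0,0.002],[0,0,0.003],[0,0,0.003]],"yaw":[0,0,0,0],"claw":[0,0,0,0]}'|f
python3 - <<'E'
from h import *
a=snap('side');print(manip.get_obs()['force'])
# highest non-robot look: depth profile of knob side in side view around clevis
c=a['frame'];np.set_printoptions(precision=3,suppress=True)
for v in range(250,300,4):
    print(v,[tuple(c[v,u]) for u in (328,)],dep(a,328,v))
E
```

```text
eef_pos: [0.5698, -0.1665, 0.1355]
force: [0.8, 0.0, -0.9]
eef_pos: [0.5697, -0.1666, 0.1325]
force: [0.4, -0.1, -0.3]
[ 0.14432639 -0.53567714  0.05593323]
250 [(np.uint8(85), np.uint8(86), np.uint8(85))] [ 0.552 -0.255  0.255]
254 [(np.uint8(53), np.uint8(52), np.uint8(52))] [ 0.554 -0.248  0.24 ]
258 [(np.uint8(82), np.uint8(83), np.uint8(84))] [ 0.554 -0.249  0.232]
262 [(np.uint8(89), np.uint8(91), np.uint8(90))] [ 0.569 -0.18   0.161]
266 [(np.uint8(89), np.uint8(88), np.uint8(88))] [ 0.569 -0.18   0.15 ]
270 [(np.uint8(66), np.uint8(67), np.uint8(69))] [ 0.571 -0.17   0.131]
274 [(np.uint8(36), np.uint8(38), np.uint8(37))] [ 0.57  -0.174  0.124]
278 [(np.uint8(35), np.uint8(35), np.uint8(36))] [ 0.57  -0.178  0.117]
282 [(np.uint8(68), np.uint8(70), np.uint8(73))] [ 0.57  -0.174  0.103]
286 [(np.uint8(82), np.uint8(84), np.uint8(84))] [ 0.57  -0.177  0.096]
290 [(np.uint8(75), np.uint8(78), np.uint8(80))] [ 0.571 -0.174  0.081]
294 [(np.uint8(112), np.uint8(115), np.uint8(113))] [ 0.569 -0.18   0.077]
298 [(np.uint8(116), np.uint8(118), np.uint8(119))] [ 0.568 -0.186  0.072]
```

The pin has dropped about 12 mm and caught at the tongue. I press again.

```bash
f(){ grep -E "eef|^force"; }
python3 -m handwheel '{"slide":[[0,0,0.001],[0,0,0.002],[0,0,0.002]],"yaw":[0,0,0],"claw":[0,0,0]}'|f
python3 -m handwheel '{"slide":[[0,0,0.001],[0,0,0.002],[0,0,0.002]],"yaw":[0,0,0],"claw":[0,0,0]}'|f
python3 -m handwheel '{"slide":[[0,0,0.001],[0,0,0.001]],"yaw":[0,0],"claw":[0,0]}'|f
python3 -m handwheel '{"slide":[[0,0,0.001],[0,0,0.001]],"yaw":[0,0],"claw":[0,0]}'|f
```

```text
eef_pos: [0.5698, -0.1665, 0.1305]
force: [0.1, -0.8, 0.6]
eef_pos: [0.5697, -0.1666, 0.1286]
force: [0.8, -0.3, -0.2]
eef_pos: [0.5698, -0.1665, 0.1276]
force: [0.7, 0.1, 0.3]
eef_pos: [0.5698, -0.1665, 0.1266]
force: [-0.1, -0.1, 0.3]
```

```bash
f(){ grep -E "eef|^force"; }
python3 -m handwheel '{"slide":[[0,0,0.001],[0,0,0.002],[0,0,0.002]],"yaw":[0,0,0],"claw":[0,0,0]}'|f
python3 -m handwheel '{"slide":[[0,0,0.001],[0,0,0.002],[0,0,0.002]],"yaw":[0,0,0],"claw":[0,0,0]}'|f
python3 -m handwheel '{"slide":[[0,0,0.001],[0,0,0.001]],"yaw":[0,0],"claw":[0,0]}'|f
python3 -m handwheel '{"slide":[[0,0,0.001],[0,0,0.001]],"yaw":[0,0],"claw":[0,0]}'|f
```

```text
eef_pos: [0.57, -0.1666, 0.1248]
force: [-0.2, 0.2, 1.8]
eef_pos: [0.5701, -0.1666, 0.1228]
force: [0.6, -0.3, 4.8]
eef_pos: [0.5701, -0.1666, 0.1219]
force: [0.3, -0.3, 5.5]
eef_pos: [0.5698, -0.1666, 0.1206]
force: [-1.0, -0.1, 0.5]
```

```bash
f(){ grep -E "eef|^force"; }
python3 -m handwheel '{"slide":[[0,0,0.001],[0,0,0.002],[0,0,0.003],[0,0,0.003]],"yaw":[0,0,0,0],"claw":[0,0,0,0]}'|f
python3 -m handwheel '{"slide":[[0,0,0.001],[0,0,0.002],[0,0,0.003],[0,0,0.003]],"yaw":[0,0,0,0],"claw":[0,0,0,0]}'|f
python3 -m handwheel '{"slide":[[0,0,0.001],[0,0,0.002],[0,0,0.002]],"yaw":[0,0,0],"claw":[0,0,0]}'|f
python3 -m handwheel '{"slide":[[0,0,0.001],[0,0,0.001]],"yaw":[0,0],"claw":[0,0]}'|f
```

```text
eef_pos: [0.5697, -0.1665, 0.1175]
force: [-0.2, 0.1, -0.7]
eef_pos: [0.5697, -0.1665, 0.1146]
force: [0.2, -0.3, -0.1]
eef_pos: [0.5697, -0.1665, 0.1125]
force: [-0.2, -0.0, 0.1]
eef_pos: [0.5697, -0.1665, 0.1115]
force: [1.2, -0.6, -0.4]
```

```bash
f(){ grep -E "eef|^force"; }
python3 -m handwheel '{"slide":[[0,0,0.001],[0,0,0.002],[0,0,0.003],[0,0,0.003]],"yaw":[0,0,0,0],"claw":[0,0,0,0]}'|f
python3 -m handwheel '{"slide":[[0,0,0.001],[0,0,0.002],[0,0,0.002]],"yaw":[0,0,0],"claw":[0,0,0]}'|f
python3 -m handwheel '{"slide":[[0,0,0.001],[0,0,0.001]],"yaw":[0,0],"claw":[0,0]}'|f
```

```text
eef_pos: [0.5699, -0.1666, 0.1087]
force: [-1.2, 0.6, 5.8]
eef_pos: [0.57, -0.1666, 0.1069]
force: [-1.3, 0.3, 6.5]
eef_pos: [0.5701, -0.1666, 0.1062]
force: [-2.2, 0.9, 10.4]
```

The button bottoms at z ≈ 0.106, exactly where a home shoulder puts it. I retreat and check by depth.

```bash
python3 -m handwheel '{"slide":[[0,0,-0.006],[0,0,-0.02],[0,0,-0.05],[0,0,-0.09],[0,0,-0.09]],"yaw":[0,0,0,0,0],"claw":[0,0,0,0,0]}'
python3 -m handwheel '{"slide":[[-0.04,0,-0.02],[-0.08,0,-0.03],[-0.08,0,-0.03]],"yaw":[0,0,0],"claw":[0,0,0]}'
python3 - <<'E'
from h import *
np.set_printoptions(precision=4,suppress=True)
a=snap('side');w=snap('wrist');b=snap('top')
# project expected button top and grip into views: print depth points near
for s,n in((a,'side'),(b,'top')):
    for X in((.570,-.167,.111),):
        c=np.array(s['R'])@X+s['t'];u,v=s['cx']+s['fx']*c[0]/c[2],s['cy']+s['fy']*c[1]/c[2]
        print(n,u,v)
        for dv in(-4,-2,0,2,4,8,12): print(dv,s['frame'][int(v+dv),int(u)],dep(s,u,v+dv))
T=np.linalg.inv(w['T_tool_cam']);o=w['obs'];W=Ro.from_euler('xyz',o['ee_rot']).as_matrix()
t=W.T@(np.array([.57,-.167,.111])-o['eef_pos']);c=T[:3,:3]@t+T[:3,3];r=np.hypot(*c[:2]);k=w['fx']*np.arctan2(r,c[2])/r
u,v=w['cx']+k*c[0],w['cy']+k*c[1];print('wrist',u,v)
for du in(-10,-7,-4,0,4,7,10): print(w['frame'][int(v),int(u+du)],w['depth'][int(v),int(u+du)],c[2])
m=(w['depth']>0); 
for v2 in range(int(v)-14,int(v)+15,4): print(v2,w['frame'][v2,int(u)],w['depth'][v2,int(u)])
E
```

```text
t: 28.12
eef_pos: [0.5714, -0.1669, 0.1992]
ee_rot: [3.14, -0.005, 0.094]
force: [0.2, -0.4, -0.2]
grip_width: 0.0003
grasp_force: 0.0
t: 28.5
eef_pos: [0.4881, -0.1748, 0.2265]
ee_rot: [3.141, -0.0, 0.092]
force: [-0.1, 0.5, -0.4]
grip_width: 0.0006
grasp_force: 0.0
side 327.0389515174114 276.5907456814558
-4 [97 94 90] [ 0.5914 -0.0694  0.0299]
-2 [90 92 92] [ 0.5898 -0.0767  0.0309]
0 [180 185 187] [ 0.5704 -0.1651  0.1092]
2 [188 195 197] [ 0.569  -0.1714  0.1099]
4 [100 104 106] [ 0.5681 -0.1758  0.1089]
8 [45 47 47] [ 0.5661 -0.1852  0.1074]
12 [30 30 29] [ 0.5666 -0.1828  0.0943]
top 369.3547741078658 226.67171916666123
-4 [86 86 86] [ 0.5809 -0.1678  0.1036]
-2 [77 79 79] [ 0.5756 -0.1677  0.1034]
0 [ 96 102 101] [ 0.5701 -0.1672  0.1086]
2 [79 81 81] [ 0.5417 -0.1272  0.5887]
4 [57 56 55] [ 0.5375 -0.1259  0.6041]
8 [48 48 47] [ 0.53   -0.1245  0.6185]
12 [54 51 51] [ 0.523  -0.1241  0.6221]
wrist 319.48523886040533 135.06779222272633
[64 68 69] 0.28958514 0.2828154508478617
[128 138 139] 0.28125903 0.2828154508478617
[131 142 143] 0.28188467 0.2828154508478617
[131 141 142] 0.28232592 0.2828154508478617
[127 137 137] 0.2819115 0.2828154508478617
[121 131 132] 0.28205058 0.2828154508478617
[48 51 52] 0.28919291 0.2828154508478617
121 [91 97 97] 0.2868469
125 [53 56 57] 0.2872679
129 [112 121 122] 0.28277597
133 [127 137 137] 0.2836337
137 [130 140 141] 0.28327549
141 [131 141 142] 0.28326055
145 [68 73 74] 0.29111677
149 [60 63 64] 0.29209757
```

The button is up at z ≈ 0.111, about 6–8 mm above the knob rim, so the shoulder is home. The hand is clear of everything.

```bash
python3 -c "
from bench import workorder;print(workorder.hand_in())"
```

```text
the job is handed in; nothing more can be done
None
```

The job is handed in: by the last depth and force readings, the pin's shoulder is home on the clevis with the button up. The carriage sits at about 0.085 m and the hand touches nothing, but no verdict came back.

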